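# Draw out the fume extractor's filter tray with the pull hook

## Task

Take the pull hook from its cradle, put its bent tip down into the finger hole of the fume extractor's filter tray and draw the tray out with the hook until it comes up against its hidden rubber end stop; lean on the stop with a pull of about 12 N for a moment, and never load the tray's lip with 22 N or more. Then unhook, leave the tray drawn out, and hang the hook back in its cradle as it was. Do not touch the tray with the gripper or push the other things on the bench about.

Things in the scene. Friction and masses are not known exactly. Their poses are not given: they have to be found in the camera images.
- hook: the pull hook, loose, 0.14 kg: black square handle bar 110 x 18 x 18 mm along its x, then a steel rod 8 mm thick straight on from the +x end and bent straight down (-z); that leg's axis is 125 mm ahead (+x) of the origin, its end 32 mm below it. Origin: centre of the handle, best gripped there on the two upright sides (y faces) with 60 N or more, so that it does not turn under the pull
- hook_tip (a point): lowest point of the hook's bent-down leg, on the leg's axis, at (125, 0, -32) mm in the hook's frame; axes as the hook
- cradle: the hook's fixed cradle: dark steel base 120 x 70 x 8 mm and two uprights 12 mm thick, 42 mm either side of the middle along its x (72 mm free between them), each with an open-topped slot 24 mm wide, floor 50 mm and top 68 mm above the bench. The handle lies in both slots along the cradle's x, the tip hanging down past the +x end. Origin under its centre
- cradle_rest (a point): where the centre of the hook's handle lies in the cradle, 59 mm above the bench, midway between the uprights; same axes as the cradle
- extractor: fixed white fume extractor, 240 (x) x 220 (y) x 170 mm high, origin under its centre; its front, with the tray, looks along its -x axis, roughly to the robot's left. A hidden rubber end stop inside, set differently each time, stops the tray 70 to 110 mm from fully in; it can only be felt: on it the pull rises steadily, by 4 to 10 N per mm
- tray: aluminium filter tray of the extractor, 0.5 to 1.1 kg; slides straight out along its own (and the extractor's) -x with a steady drag of about 3 N and stays where it is left. Origin: at bench height below the rear face of its front plate (8 mm thick, 190 wide, 20 to 118 mm above the bench). Fully in, it is at x = -120 mm in the extractor's frame; at the start 0 to 15 mm out
- tray_hole (a point): centre of the finger hole at the top face of the tray's lip: round, 18 mm across, right through. The lip is flat, 50 mm wide, 5 mm thick, top 60 mm above the bench, free below, and sticks out 44 mm from the front plate with the hole in its middle, 22 mm off the plate; axes as the tray
- insert: bystander: steel mould insert lying flat, 70 x 45 x 14 mm with a 24 mm round boss 6 mm high; origin under its centre
- jar: bystander: amber glass jar, 60 mm across, 75 mm high; origin under its centre
- spool: bystander: brass ring spool, 64 mm across, 30 mm high; origin under its centre
- driver: bystander: black-handled screwdriver lying on the bench; origin under it
- vblock: bystander: dark steel V-block, 60 x 50 x 40 mm; origin under its centre
- cup: bystander: steel cup, 72 mm across, 80 mm high; origin under its centre
Mind the look-alikes: they are no part of the job. Leave any blue look-alike of the hook alone.

How it is judged:
By the outcome, as a careful person would: the job done as asked, in the order asked, and still so for the second after the job is handed in, with the robot touching nothing.
It also fails if it takes over 64 s, if anything falls off the work surface, if the arm or the gripper's body presses on something with over 40 N, if the wrist force passes 120 N, or if a joint passes its speed limit or range.

## Robot

A 6-joint arm with a two-finger parallel gripper is mounted at the origin on the work surface. World frame = base frame: x ahead of the robot, y to its left, z up, the work surface at z = 0. Lengths are in m, angles in degrees, forces in N, time in s.
With the tool pointing down it reaches from about 0.25 to 0.725 m from the base axis. Payload 9.7 kg.
Tool frame: the origin (TCP) lies at the very end of the fingers, on their centre line; the grasp point (between the pads) lies 19 mm behind it (bot.grip_depth is the distance from the TCP to the grasp point, in m); z points along the fingers, y is the direction in which the jaws open and shut (so a half turn about z gives the same grasp; the last joint's range is limited). The gripper opens to 85 mm and grips with 20 to 120 N. Pads are 22 mm wide; open, the fingers measure 114 mm over their backs; the gripper's body (76 mm by 85 mm) begins 54 mm behind the grasp point. The pads swing forward as they close: fully open they stand 13 mm farther back than shut.
Start: joints at [76.203, 4.979, 10.078, 95.1, 0, 90], TCP at [0.131, 0.534, 0.231] pointing down, gripper open.
Joint ranges: [-179.16, 179.16], [-48.56, 103.87], [-65.8, 70.77], [-126.05, 130.52], [-82.76, 87.17], [-180, 180]. Speed limits (degrees/s): [127.2, 127.2, 147.25, 180, 180, 180].

## Interface

Orientations are given as [roll, pitch, yaw] about the fixed x, y, z axes, in that order (R = Rz(yaw) Ry(pitch) Rx(roll)).
In Python, from workcell import telemetry, optics, order, bot gives the robot as it stands. The module is installed in compiled form; this text tells all that it offers.
- The arm moves only by the shell command python3 -m inch 'ROWS' [FORCE]. ROWS is JSON, a list of rows, each a list of 7 numbers: the shift along the tool's x, y, z in m, then the turn, a rotation vector about the tool's x, y, z in rad, then the closure, from 0 (fully open) to 1 (shut). In form: [[tx, ty, tz, rx, ry, rz, grip], ...]. A call has 1 to 12 rows; each row is the pose to reach, as a shift and turn from the pose commanded when the call began, along the tool's axes at that moment; what a row does not reach only later rows make up. A row lasts 1/12 s, in which the tool goes at most 41.7 mm and 7.16 degrees, less where a joint would pass 70% of its speed; a pose out of reach is approached as far as the arm can. A call with a gripper value outside its range is refused whole. The fingers move at their own pace and stop on an object; FORCE is the grip in N (left out, the last holds). Time passes only in rows, so rows that repeat a pose let the fingers close. It gives the time, the measured TCP pose, the force and the opening at its end, in the units of the state.
- telemetry.get_obs(): the state, without advancing time (a new reading comes with each control period).
- optics.camera(name): name is "scene" or "top"; returns (picture, depth): 480x640x3 uint8, red, green, blue; 480x640 float32, m along the optical axis (not along the pixel's ray), 0 where there is no reading.
- optics.camera_info(name): a dict with "camera_matrix" (3x3 intrinsics, pixels), "xyz" and "attitude" of the camera in the world. Camera axes: x right, y down, z forward; pixel columns grow to the right and rows downward; lengths in m; the calibration is good to about 2 mm. A picture is of the moment at which its call begins. camera_info takes no time and is no camera call.
- order.job_done(): hands the job in, once; it reports no verdict.
The state is a dict: "time": time; "q": joint angles; "qd": joint speeds; "joint_efforts": joint torques, N m; "ee_pos": TCP position; "tcp_rot": TCP orientation; "wrist_force": force on the tool from outside, world axes, zero at the start; "torque": the same for the moment, N m; "opening": finger opening in m.
Only numpy, scipy, OpenCV 4.12 (cv2) and the standard library are available. Lean on these libraries where they do the work, as an engineer would, in place of code of your own. Each camera call takes 0.05 s, during which the arm holds its last target. There are 200 camera calls.

## Working session

There is one attempt and no reset: what is moved stays moved. The work goes in short steps, Python scripts to look and compute and a shell command to move; the robot and the scene stay as the last step left them, time stands still between calls to the robot, and variables do not carry over. Pictures are saved under pics/ and viewed, about 8 in all and at most 12, crops included, and the job is handed in when it is done.

```bash
mkdir -p pics
cat > h.py <<'E'
import numpy as np, cv2
from scipy.spatial.transform import Rotation as R
from workcell import telemetry, optics, order, bot
def cam(n):
    p,d=optics.camera(n); i=optics.camera_info(n)
    a=np.array(i['attitude'],float)
    Rm=a if a.shape==(3,3) else R.from_euler('xyz',a,degrees=True).as_matrix()
    K=np.array(i['camera_matrix']);t=np.array(i['xyz'])
    v,u=np.mgrid[:480,:640]
    c=np.stack([(u-K[0,2])/K[0,0]*d,(v-K[1,2])/K[1,1]*d,d],-1)
    return p,d,c@Rm.T+t,K,Rm,t
def save(n,p): cv2.imwrite('pics/'+n,cv2.cvtColor(p,cv2.COLOR_RGB2BGR))
E
python3 - <<'E'
from h import *
print(telemetry.get_obs())
for n in('scene','top'):
    print(optics.camera_info(n))
    p,d,P,*_=cam(n); save(n+'0.png',p); np.savez('/tmp/'+n,p=p,d=d,P=P)
E
```

```text
{'time': 0.0, 'q': array([ 7.62055649e+01,  5.00976262e+00,  1.00339142e+01,  9.50995542e+01,
       -6.02386417e-04,  9.00016124e+01]), 'qd': array([-0.02583353, -0.12071888, -0.00768738, -0.03556874,  0.08116549,
        0.0078754 ]), 'joint_efforts': array([ 2.81024717e-03, -5.20389998e+01,  4.64803648e+01,  1.60668843e-02,
        1.78811970e-04, -7.78051970e-07]), 'ee_pos': array([0.13108857, 0.53390833, 0.23059107]), 'tcp_rot': array([-1.79924597e+02,  6.04507843e-04,  1.66203953e+02]), 'wrist_force': array([-0.25833138,  0.02077894, -0.25490991]), 'torque': array([0.00681877, 0.03539785, 0.00289757]), 'opening': 0.0855317234705002}
{'camera_matrix': array([[476.90781982,   0.        , 319.27874912],
       [  0.        , 476.90781982, 237.83863838],
       [  0.        ,   0.        ,   1.        ]]), 'xyz': array([1.41401965, 0.12728482, 0.72499692]), 'attitude': array([-127.42727868,   -0.39783864,   92.05764529])}
{'camera_matrix': array([[487.270234  ,   0.        , 323.15480566],
       [  0.        , 487.270234  , 238.9785939 ],
       [  0.        ,   0.        ,   1.        ]]), 'xyz': array([0.3272305 , 0.07183241, 1.21061744]), 'attitude': array([-169.85694442,    1.06188923,  -88.37300292])}
```

View pics/top0.png

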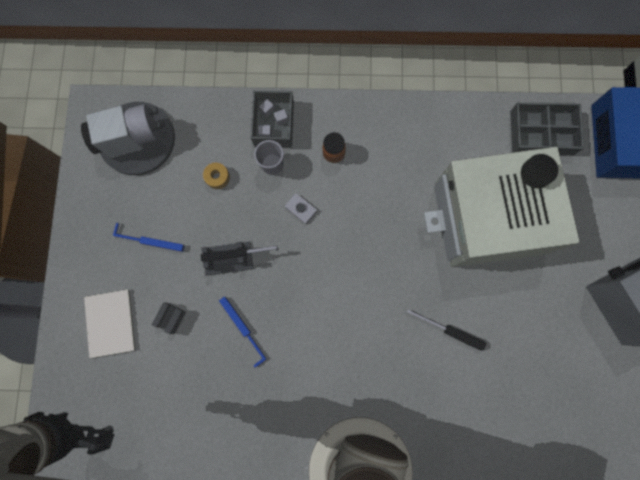

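View pics/scene0.png

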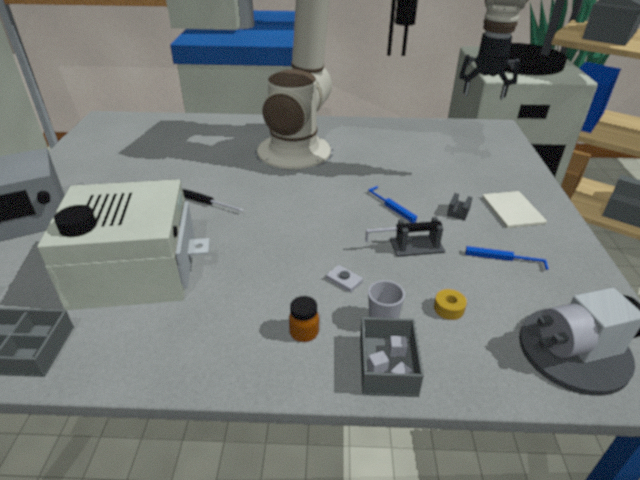

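Top view: black hook in its cradle at about (228,255), with the steel rod running right to (275,248). The two blue look-alikes at (150,242) and (243,330) are to be left alone. The tray lip and hole are at (434,220). The black hook in the dark cradle fits the description; I'll confirm it in one crop and measure.

Run:
```python
from h import *
T=np.load('/tmp/top.npz');S=np.load('/tmp/scene.npz')
r=lambda p,x,y,w,h,k:cv2.resize(p[y:y+h,x:x+w],(w*k,h*k),interpolation=cv2.INTER_CUBIC)
a=r(T['p'],190,225,110,60,7); b=r(T['p'],415,195,60,50,7); c=r(S['p'],355,205,100,55,4) ; d=r(S['p'],170,215,60,50,4)
out=np.zeros((600,800,3),np.uint8)
a=cv2.resize(a,(770,420))[:,:]; a=cv2.resize(a,(550,300)); out[:300,:550]=a   # 5x, origin 190,225
b=cv2.resize(b,(240,200)); out[:200,555:795]=b  #4x origin 415,195
out[310:530,:400]=c; out[310:510,410:650]=d
save('crop.png',out)
P=T['P']
for n,(x0,x1,y0,y1,lo,hi) in dict(hook=(195,300,235,275,.055,.09),lip=(422,446,205,237,.05,.07),roof=(440,585,145,270,.16,.185),plate=(436,470,170,270,.1,.135)).items():
    q=P[y0:y1,x0:x1].reshape(-1,3); q=q[(q[:,2]>lo)&(q[:,2]<hi)]
    m=q.mean(0);w,V=np.linalg.eigh(np.cov(q[:,:2].T))
    rc=cv2.minAreaRect((q[:,:2]*1000).astype(np.float32))
    print(n,len(q),m.round(4),'ang',np.degrees(np.arctan2(V[1,1],V[0,1])).round(1),rc,np.median(q[:,2]).round(4))
```

```text
hook 633 [0.4913 0.3204 0.0661] ang 100.2 ((496.21673583984375, 298.88995361328125), (51.57988739013672, 183.16636657714844), 9.657747268676758) 0.0668
lip 374 [ 0.5858 -0.1694  0.0602] ang 166.5 ((589.964599609375, -168.1087646484375), (60.684776306152344, 45.82895278930664), 10.626985549926758) 0.06
roof 9953 [ 0.5995 -0.3116  0.1701] ang 74.0 ((609.5126953125, -316.68560791015625), (221.37770080566406, 245.3428955078125), 9.315312385559082) 0.1701
plate 618 [ 0.5835 -0.1957  0.117 ] ang -170.2 ((588.1336669921875, -196.89996337890625), (219.63612365722656, 28.02977180480957), 13.38222885131836) 0.1175
```

View pics/crop.png

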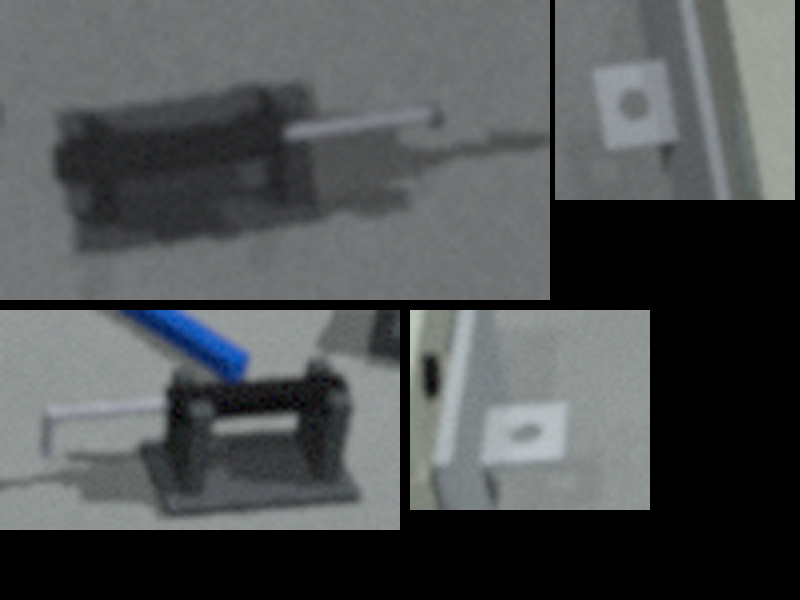

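The crop confirms it: a black handle lying in the dark uprights' slots, its steel rod and bent-down tip hanging past the end. Handle ends are at top px (201,257) and (247,251), bend at (277,247). Hole at top (434.8,221) and scene (199.3,245.8).

Run:
```python
from h import *
T=np.load('/tmp/top.npz');P=T['P']
C={}
for n in('top','scene'):
    i=optics.camera_info(n);C[n]=(np.array(i['camera_matrix']),R.from_euler('xyz',i['attitude'],degrees=True).as_matrix(),np.array(i['xyz']))
def ray(n,uv):
    K,Rm,t=C[n];d=Rm@np.linalg.inv(K)@[*uv,1];return t,d/np.linalg.norm(d)
def tri(a,b):
    (t1,d1),(t2,d2)=ray('top',a),ray('scene',b)
    s=np.linalg.lstsq(np.c_[d1,-d2],t2-t1,rcond=None)[0];p,q=t1+s[0]*d1,t2+s[1]*d2
    return ((p+q)/2).round(4),'gap mm',(1000*np.linalg.norm(p-q)).round(1)
def pl(uv,z,n='top'):
    t,d=ray(n,uv);return (t+d*(z-t[2])/d[2]).round(4)
print('hole',tri((434.75,221),(199.25,245.75)),pl((434.75,221),.06),pl((199.25,245.75),.06,'scene'))
print('bend',tri((276,247.6),(367,229.5)))
print('rodstart',pl((247,251),.063),'bend',pl((276,247.6),.063),'scene bend',pl((367,229.5),.063,'scene'))
A,B=pl((201.4,257),.068),pl((246.8,251),.068);print('handle',A,B,(A+B)/2,'len',np.linalg.norm(A-B),np.degrees(np.arctan2(*(B-A)[1::-1])))
# depth slices
def sl(x0,x1,y0,y1,lo,hi):
    q=P[y0:y1,x0:x1].reshape(-1,3);return q[(q[:,2]>lo)&(q[:,2]<hi)]
for nm,a in dict(cradle_top=(195,300,235,275,.0625,.075),rod=(250,285,240,256,.055,.072),base=(195,262,235,280,.004,.014)).items():
    q=sl(*a); rc=cv2.minAreaRect((q[:,:2]*1000).astype(np.float32));m=q.mean(0)
    vx,vy,_,_=cv2.fitLine((q[:,:2]*1000).astype(np.float32),cv2.DIST_HUBER,0,.01,.01).ravel()
    print(nm,len(q),m.round(4),np.percentile(q[:,1],[2,98]).round(4),'ang',np.degrees(np.arctan2(vy,vx)).round(2),rc)
q=sl(430,600,135,280,.160,.18)
# front edge of roof: per x bin max y
xs=np.arange(.51,.69,.01);e=[q[abs(q[:,0]-x)<.005][:,1].max() for x in xs];print('front edge fit',np.polyfit(xs,e,1), np.degrees(np.arctan(np.polyfit(xs,e,1)[0])))
q=sl(430,475,160,275,.112,.123);vx,vy,cx,cy=cv2.fitLine((q[:,:2]*1000).astype(np.float32),cv2.DIST_HUBER,0,.01,.01).ravel();print('plate',vx,vy,cx,cy,np.degrees(np.arctan2(vy,vx)))
q=sl(424,446,205,237,.055,.065);print('lip', cv2.minAreaRect((q[:,:2]*1000).astype(np.float32)))
# all objs near path: anything higher than .1
for nm,uv,z in(('jar',(334,141),.075),('cup',(268,150),.08),('insert',(301,208),.014),('spool',(216,176),.03)): print(nm,pl(uv,z))
```

```text
hole (array([ 0.5835, -0.1683,  0.0575]), 'gap mm', np.float64(0.7)) [ 0.5831 -0.1681  0.06  ] [ 0.5867 -0.1668  0.06  ]
bend (array([0.5086, 0.2115, 0.0603]), 'gap mm', np.float64(0.2))
rodstart [0.4982 0.28   0.063 ] bend [0.5081 0.211  0.063 ] scene bend [0.5123 0.2112 0.063 ]
handle [0.4802 0.3871 0.068 ] [0.4974 0.2796 0.068 ] [0.4888  0.33335 0.068  ] len 0.10886730455008058 -80.90972307917768
cradle_top 525 [0.4905 0.3277 0.0674] [0.2322 0.3867] ang -80.2 ((496.21893310546875, 298.89361572265625), (51.57577133178711, 183.17086791992188), 9.522758483886719)
rod 92 [0.5058 0.2404 0.0622] [0.2092 0.2731] ang -80.31 ((505.9459228515625, 241.18663024902344), (8.065845489501953, 66.13613891601562), 10.36521053314209)
base 758 [0.484  0.3333 0.0079] [0.2749 0.4084] ang -70.82 ((490.8254699707031, 337.67987060546875), (111.30879974365234, 167.94985961914062), 1.4854665994644165)
front edge fit [ 0.16435928 -0.29622336] 9.333644063996166
plate 0.98627335 0.16512097 587.82587 -193.96532 9.504262
lip ((589.964599609375, -168.1087646484375), (60.684776306152344, 45.82895278930664), 10.626985549926758)
jar [0.7747 0.079  0.075 ]
cup [0.7462 0.2395 0.08  ]
insert [0.6187 0.1583 0.014 ]
spool [0.6928 0.3755 0.03  ]
```

```bash
cat >> h.py <<'E'
def go(p,yaw,roll=180.,pitch=0.):
    o=telemetry.get_obs();A=R.from_euler('xyz',o['tcp_rot'],degrees=True);B=R.from_euler('xyz',[roll,pitch,yaw],degrees=True)
    print('t',round(o['time'],2),'shift',A.inv().apply(np.array(p)-o['ee_pos']).round(4),'rot',(A.inv()*B).as_rotvec().round(4),'F',o['wrist_force'].round(2),'open',round(o['opening'],4))
E
python3 -c "
from h import *
go([.489,.333,.13],99.7)"
python3 -m inch '[[-0.033,-0.009,0.006,0,0,0.1,0],[-0.066,-0.018,0.012,0,0,0.2,0],[-0.1,-0.027,0.02,0,0,0.3,0],[-0.133,-0.036,0.03,0,0,0.4,0],[-0.166,-0.046,0.04,0,0,0.5,0],[-0.2,-0.055,0.05,0,0,0.6,0],[-0.233,-0.064,0.06,0,0,0.7,0],[-0.266,-0.073,0.07,0,0,0.8,0],[-0.3,-0.083,0.08,0,0,0.9,0],[-0.333,-0.092,0.08,0,0,1.0,0],[-0.366,-0.1,0.08,0,0,1.1,0],[-0.3955,-0.1098,0.08,0,0,1.162,0]]' 60
python3 -m inch '[[0,0,0,0,0,0,0],[0,0,0,0,0,0,0]]'
python3 -c "
from h import *
go([.489,.333,.04],99.7)"
```

```text
t 0.1 shift [-0.3955 -0.1096  0.1008] rot [-1.1000e-03  7.0000e-04  1.1607e+00] F [ 0.17  0.26 -0.43] open 0.085
time: 1.1
ee_pos: [0.4905, 0.3319, 0.1505]
tcp_rot: [-180.0, 0.0, 99.3]
wrist_force: [0.5, 1.1, 0.5]
opening: 0.0852
time: 1.27
ee_pos: [0.49, 0.332, 0.1504]
tcp_rot: [-179.9, 0.0, 99.5]
wrist_force: [0.1, -0.5, -0.1]
opening: 0.0852
t 1.27 shift [ 0.0012 -0.0007  0.1104] rot [-0.0013  0.0005 -0.0038] F [ 0.12 -0.47 -0.11] open 0.0852
```

```bash
python3 -m inch '[[0,0,0.02,0,0,0,0],[0.001,0,0.04,0,0,0,0],[0.001,0,0.06,0,0,0,0],[0.001,0,0.08,0,0,0,0],[0.001,0,0.1,0,0,0,0],[0.001,0,0.11,0,0,0,0],[0.001,0,0.11,0,0,0,0],[0.001,0,0.11,0,0,0,0],[0.001,0,0.11,0,0,0,0.4],[0.001,0,0.11,0,0,0,0.6],[0.001,0,0.11,0,0,0,0.7],[0.001,0,0.11,0,0,0,0.7]]' 70
python3 -m inch '[[0,0,0,0,0,0,0.75],[0,0,0,0,0,0,0.8],[0,0,0,0,0,0,0.9],[0,0,0,0,0,0,1],[0,0,0,0,0,0,1],[0,0,0,0,0,0,1],[0,0,0,0,0,0,1],[0,0,0,0,0,0,1]]' 70
python3 - <<'E'
from h import *
go([.489,.333,.04],99.7)
p,d,P,*_=cam('top'); save('t1.png',p)
q=P[235:275,195:300].reshape(-1,3)
r=P[240:256,250:285].reshape(-1,3);r=r[(r[:,2]>.055)&(r[:,2]<.075)]
print(len(r),r.mean(0),cv2.fitLine((r[:,:2]*1000).astype(np.float32),cv2.DIST_HUBER,0,.01,.01).ravel())
E
```

```text
time: 2.27
ee_pos: [0.4893, 0.3344, 0.0421]
tcp_rot: [179.9, -0.0, 99.6]
wrist_force: [-0.0, -0.3, 0.6]
opening: 0.0389
time: 2.93
ee_pos: [0.4892, 0.3343, 0.0419]
tcp_rot: [180.0, -0.0, 99.6]
wrist_force: [-0.4, -0.7, 6.0]
opening: 0.017
t 2.93 shift [-0.0012 -0.0004  0.0019] rot [ 0.0008 -0.0003 -0.0014] F [-0.43 -0.7   5.96] open 0.017
92 [0.50491762 0.24146621 0.06205876] [ 1.6746159e-01 -9.8587859e-01  5.0485547e+02  2.4105940e+02]
```

```bash
python3 -m inch '[[0,0,-0.01,0,0,0,1],[0,0,-0.02,0,0,0,1],[0,0,-0.035,0,0,0,1],[0,0,-0.05,0,0,0,1],[0,0,-0.07,0,0,0,1],[0,0,-0.085,0,0,0,1],[0,0,-0.1,0,0,0,1],[0,0,-0.1,0,0,0,1]]' 70
python3 -c "
from h import *
go([.563,-.043,.14],99.4)
go([.5585,-.018,.14],99.4)"
```

```text
time: 3.65
ee_pos: [0.4899, 0.3349, 0.1453]
tcp_rot: [179.8, -0.1, 99.6]
wrist_force: [-0.2, 0.5, -0.8]
opening: 0.017
t 3.65 shift [-0.3848  0.0089  0.0045] rot [ 0.0044 -0.002   0.004 ] F [-0.21  0.53 -0.83] open 0.017
t 3.65 shift [-0.3594  0.0086  0.0046] rot [ 0.0044 -0.002   0.004 ] F [-0.21  0.53 -0.83] open 0.017
```

```bash
python3 -m inch '[[-0.015,0,0,0,0,0,1],[-0.045,0.001,0,0,0,0,1],[-0.08,0.002,0,0,0,0,1],[-0.115,0.003,0,0,0,0,1],[-0.15,0.004,0,0,0,0,1],[-0.185,0.005,0,0,0,0,1],[-0.22,0.006,0,0,0,0,1],[-0.255,0.007,0,0,0,0,1],[-0.29,0.008,0,0,0,0,1],[-0.32,0.009,0.002,0,0,0,1],[-0.345,0.009,0.004,0,0,0.002,1],[-0.36,0.009,0.004,0,0,0.004,1]]' 70
python3 -m inch '[[0,0,0,0,0,0,1],[0,0,0,0,0,0,1],[0,0,0,0,0,0,1]]'
python3 - <<'E'
from h import *
go([.563,-.043,.14],99.4)
for n in('top','scene'):
    p,d,P,*_=cam(n); np.savez('/tmp/'+n+'2',p=p,P=P)
    c=p[180:270,350:480] if n=='top' else p[180:280,150:290]
    save(n+'2.png',cv2.resize(c,None,fx=5,fy=5,interpolation=cv2.INTER_CUBIC))
E
```

```text
time: 4.65
ee_pos: [0.5572, -0.0225, 0.1358]
tcp_rot: [-179.9, 0.0, 99.3]
wrist_force: [0.0, 1.2, -1.0]
opening: 0.0167
time: 4.9
ee_pos: [0.5574, -0.0191, 0.1367]
tcp_rot: [-179.9, -0.0, 99.4]
wrist_force: [0.7, 1.3, -1.2]
opening: 0.0162
t 4.9 shift [-0.0245  0.0016 -0.0033] rot [-0.001  -0.0005 -0.0002] F [ 0.73  1.26 -1.25] open 0.0162
```

View pics/top2.png

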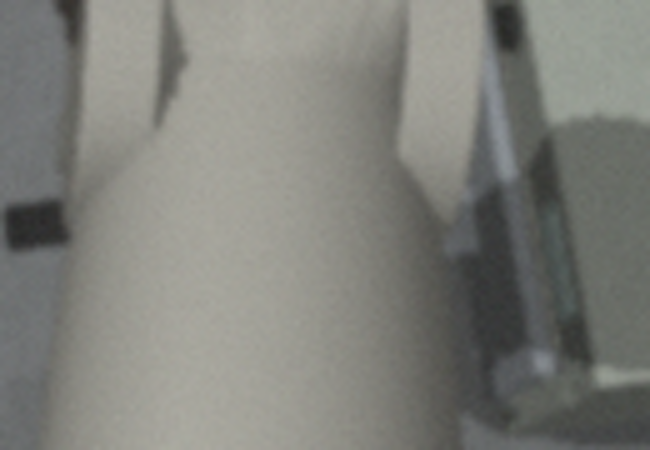

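View pics/scene2.png

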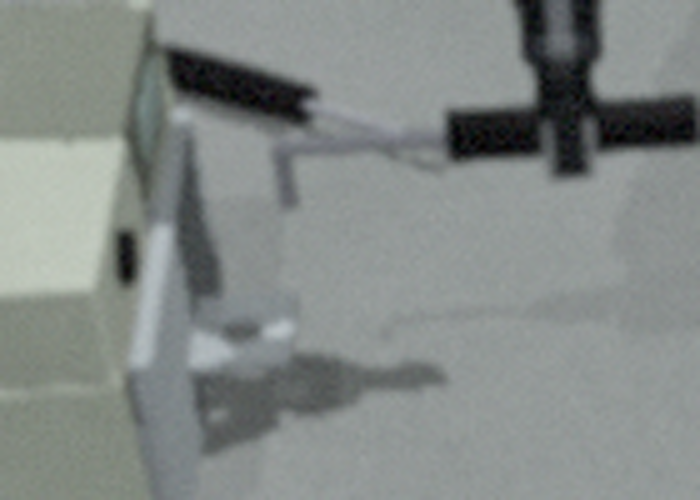

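The top view is blocked by the arm. The scene view shows the bent tip at crop (290,205), i.e. px (208,221), and the hole at crop (242,330), i.e. px (198.4,246). I'll check the tip against its prediction.

Run:
```python
from h import *
i=optics.camera_info('scene');K=np.array(i['camera_matrix']);Rm=R.from_euler('xyz',i['attitude'],degrees=True).as_matrix();t=np.array(i['xyz'])
def pr(p): c=Rm.T@(np.array(p)-t);c=K@c;return (c[:2]/c[2]).round(1)
def pl(uv,z):
    d=Rm@np.linalg.inv(K)@[*uv,1];return (t+d*(z-t[2])/d[2]).round(4)
o=telemetry.get_obs();h=np.array([np.cos(np.radians(o['tcp_rot'][2]+180)),np.sin(np.radians(o['tcp_rot'][2]+180)),0])
c=o['ee_pos']+[0,0,.017];tip=c+.125*h-[0,0,.032]
print('pred tip',tip.round(4),pr(tip),'seen 208,221 ->',pl((208,221),tip[2]),'bend top pred',pr(c+.125*h),'seen',(150+285/5,180+148/5))
print('handle rear',pr(c-.055*h),'seen',(150+695/5,180+120/5), 'hole pred',pr([.5833,-.1682,.06]))
e=np.array([.5833,-.1682,.06]);y=99.4;hh=np.array([np.cos(np.radians(y+180)),np.sin(np.radians(y+180)),0]);g=e-.125*hh
print('TCP over hole',g); go([g[0],g[1],.14],y); go([g[0],g[1],.057],y)
```

```text
pred tip [ 0.5782 -0.1418  0.1221] [207.4 221.3] seen 208,221 -> [ 0.5772 -0.1408  0.1221] bend top pred [205.4 209. ] seen (207.0, 209.6)
handle rear [289.7 203.5] seen (289.0, 204.0) hole pred [199.  244.8]
TCP over hole [ 0.56288425 -0.04487848  0.06      ]
t 5.0 shift [-0.0269  0.0008 -0.0029] rot [-0.0003 -0.0002  0.001 ] F [ 0.29  0.24 -1.48] open 0.0165
t 5.0 shift [-0.0269  0.0008  0.0801] rot [-0.0003 -0.0002  0.001 ] F [ 0.29  0.24 -1.48] open 0.0165
```

```bash
python3 -m inch '[[-0.01,0,0,0,0,0,1],[-0.02,0,0,0,0,0,1],[-0.0265,0.001,0,0,0,0,1],[-0.0265,0.001,0.01,0,0,0,1],[-0.0265,0.001,0.02,0,0,0,1],[-0.0265,0.001,0.03,0,0,0,1],[-0.0265,0.001,0.04,0,0,0,1],[-0.0265,0.001,0.048,0,0,0,1],[-0.0265,0.001,0.053,0,0,0,1],[-0.0265,0.001,0.053,0,0,0,1],[-0.0265,0.001,0.053,0,0,0,1]]' 70
python3 - <<'E'
from h import *
go([.5629,-.0449,.057],99.4);print(telemetry.get_obs()['ee_pos'])
p,d,P,*_=cam('scene'); save('scene3.png',cv2.resize(p[215:265,165:235],None,fx=9,fy=9,interpolation=cv2.INTER_CUBIC))
E
```

```text
time: 5.92
ee_pos: [0.5631, -0.0451, 0.0841]
tcp_rot: [-180.0, -0.0, 99.4]
wrist_force: [1.3, -0.4, -1.0]
opening: 0.0167
t 5.92 shift [ 0.0002 -0.0002  0.0271] rot [-0.0004 -0.0001  0.0001] F [ 1.27 -0.36 -1.04] open 0.0167
[ 0.56312779 -0.04510895  0.08409722]
```

View pics/scene3.png

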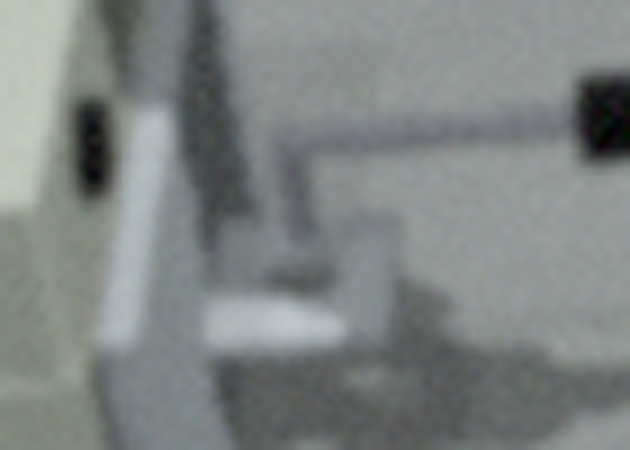

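The leg end at crop (302,235) is straight over the hole at (302,272), as expected about 9 mm above the lip. Inserting.

```bash
python3 -m inch '[[0,0,0.005,0,0,0,1],[0,0,0.008,0,0,0,1],[0,0,0.01,0,0,0,1],[0,0,0.012,0,0,0,1],[0,0,0.012,0,0,0,1]]' 80; python3 -m inch '[[0,0,0.005,0,0,0,1],[0,0,0.01,0,0,0,1],[0,0,0.014,0,0,0,1],[0,0,0.014,0,0,0,1],[0,0,0.014,0,0,0,1],[0,0,0.014,0,0,0,1]]' 80; python3 -c "
from h import *
go([.5629,-.0449,.057],99.4);print(telemetry.get_obs()['ee_pos'])"
```

```text
time: 6.38
ee_pos: [0.5631, -0.0452, 0.0718]
tcp_rot: [-180.0, -0.0, 99.4]
wrist_force: [-0.2, -1.1, -1.5]
opening: 0.0163
time: 6.88
ee_pos: [0.5633, -0.0452, 0.0583]
tcp_rot: [180.0, -0.0, 99.4]
wrist_force: [-1.6, 0.3, -0.5]
opening: 0.0166
t 6.88 shift [ 0.0004 -0.0003  0.0013] rot [ 0.     -0.     -0.0001] F [-1.56  0.27 -0.53] open 0.0166
[ 0.56331006 -0.04523943  0.05834342]
```

```bash
cat > f.py <<'E'
from h import *
o=telemetry.get_obs();u=np.array([-.163,.9866,0]);v=np.array([.9866,.163,0])
print('t',round(o['time'],2),'out mm',round(1000*(o['ee_pos']-[.5633,-.0452,.0583])@u,2),'z',o['ee_pos'][2].round(4),'pull',round(-o['wrist_force']@u,2),'side',round(o['wrist_force']@v,2),'Fz',o['wrist_force'][2].round(2))
E
python3 -m inch '[[0.001,0,0,0,0,0,1],[0.002,0,0,0,0,0,1],[0.003,0,0,0,0,0,1],[0.004,0,0,0,0,0,1],[0.005,0,0,0,0,0,1],[0.006,0,0,0,0,0,1],[0.007,0,0,0,0,0,1],[0.008,0,0,0,0,0,1],[0.009,0,0,0,0,0,1],[0.01,0,0,0,0,0,1],[0.011,0,0,0,0,0,1],[0.012,0,0,0,0,0,1]]' 80; python3 f.py
python3 -m inch '[[0.002,0,0,0,0,0,1],[0.005,0,0,0,0,0,1],[0.008,0,0,0,0,0,1],[0.011,0,0,0,0,0,1],[0.014,0,0,0,0,0,1],[0.017,0,0,0,0,0,1],[0.02,0,0,0,0,0,1],[0.023,0,0,0,0,0,1],[0.026,0,0,0,0,0,1],[0.029,0,0,0,0,0,1],[0.032,0,0,0,0,0,1],[0.034,0,0,0,0,0,1]]' 80; python3 f.py
```

```text
time: 7.88
ee_pos: [0.5614, -0.0333, 0.0583]
tcp_rot: [180.0, 0.0, 99.4]
wrist_force: [0.5, -3.6, -0.9]
opening: 0.0167
t 7.88 out mm 12.04 z 0.0583 pull 3.62 side -0.1 Fz -0.91
time: 8.88
ee_pos: [0.5557, 0.0005, 0.0583]
tcp_rot: [-180.0, -0.0, 99.4]
wrist_force: [0.4, -3.3, -1.9]
opening: 0.0168
t 8.88 out mm 46.37 z 0.0583 pull 3.35 side -0.17 Fz -1.89
```

```bash
cat >> f.py <<'E'
import sys
if len(sys.argv)>1 and -o['wrist_force']@u>float(sys.argv[1]): sys.exit(1)
E
python3 -m inch '[[0.002,0,0,0,0,0,1],[0.004,0,0,0,0,0,1],[0.006,0,0,0,0,0,1],[0.008,0,0,0,0,0,1],[0.01,0,0,0,0,0,1],[0.012,0,0,0,0,0,1],[0.014,0,0,0,0,0,1],[0.016,0,0,0,0,0,1],[0.0165,0,0,0,0,0,1],[0.017,0,0,0,0,0,1]]' 80 >/dev/null; python3 f.py 5.5 &&
python3 -m inch '[[0.0006,0,0,0,0,0,1],[0.0012,0,0,0,0,0,1]]' >/dev/null; python3 f.py 5.5 &&
python3 -m inch '[[0.0006,0,0,0,0,0,1],[0.0012,0,0,0,0,0,1]]' >/dev/null && python3 f.py 5.5 &&
python3 -m inch '[[0.0006,0,0,0,0,0,1],[0.0012,0,0,0,0,0,1]]' >/dev/null && python3 f.py 5.5 &&
python3 -m inch '[[0.0006,0,0,0,0,0,1],[0.0012,0,0,0,0,0,1]]' >/dev/null && python3 f.py 5.5 &&
python3 -m inch '[[0.0006,0,0,0,0,0,1],[0.0012,0,0,0,0,0,1]]' >/dev/null && python3 f.py 5.5 &&
python3 -m inch '[[0.0006,0,0,0,0,0,1],[0.0012,0,0,0,0,0,1]]' >/dev/null && python3 f.py 5.5 &&
python3 -m inch '[[0.0006,0,0,0,0,0,1],[0.0012,0,0,0,0,0,1]]' >/dev/null && python3 f.py 5.5 &&
python3 -m inch '[[0.0006,0,0,0,0,0,1],[0.0012,0,0,0,0,0,1]]' >/dev/null && python3 f.py 5.5 &&
python3 -m inch '[[0.0006,0,0,0,0,0,1],[0.0012,0,0,0,0,0,1]]' >/dev/null && python3 f.py 5.5 &&
python3 -m inch '[[0.0006,0,0,0,0,0,1],[0.0012,0,0,0,0,0,1]]' >/dev/null && python3 f.py 5.5 &&
python3 -m inch '[[0.0006,0,0,0,0,0,1],[0.0012,0,0,0,0,0,1]]' >/dev/null && python3 f.py 5.5 &&
python3 -m inch '[[0.0006,0,0,0,0,0,1],[0.0012,0,0,0,0,0,1]]' >/dev/null && python3 f.py 5.5
```

```text
t 9.72 out mm 63.12 z 0.0583 pull 2.47 side 0.32 Fz -0.51
t 9.88 out mm 64.16 z 0.0583 pull 3.79 side 0.81 Fz -0.71
t 10.05 out mm 65.36 z 0.0583 pull 3.79 side 0.42 Fz -0.79
t 10.22 out mm 66.62 z 0.0583 pull 2.18 side -0.23 Fz -1.8
t 10.38 out mm 67.8 z 0.0583 pull 2.65 side 1.1 Fz -1.61
t 10.55 out mm 69.03 z 0.0583 pull 3.53 side 0.58 Fz -1.51
t 10.72 out mm 70.23 z 0.0583 pull 2.47 side -0.19 Fz -1.27
t 10.88 out mm 71.42 z 0.0583 pull 2.76 side 0.84 Fz -1.11
t 11.05 out mm 72.62 z 0.0583 pull 2.56 side 0.53 Fz -1.76
t 11.22 out mm 73.81 z 0.0583 pull 3.52 side 1.45 Fz -1.26
t 11.38 out mm 74.43 z 0.0582 pull 8.7 side 0.8 Fz -2.02
```

Stop felt at about 74 mm of hook travel. I'll let it settle and read the force.

```bash
python3 -m inch '[[0,0,0,0,0,0,1],[0,0,0,0,0,0,1]]' >/dev/null; python3 f.py 9.5 &&
python3 -m inch '[[0.0002,0,0,0,0,0,1],[0.0003,0,0,0,0,0,1],[0.0003,0,0,0,0,0,1]]' >/dev/null; python3 f.py 10.8 &&
python3 -m inch '[[0.0003,0,0,0,0,0,1],[0.0003,0,0,0,0,0,1]]' >/dev/null; python3 f.py
```

```text
t 11.55 out mm 74.36 z 0.0582 pull 6.02 side 1.53 Fz -1.8
t 11.8 out mm 74.4 z 0.0582 pull 7.73 side 1.03 Fz -2.84
t 11.97 out mm 74.48 z 0.0582 pull 10.58 side 1.22 Fz -2.63
```

```bash
python3 -m inch '[[0,0,0,0,0,0,1]]' >/dev/null; python3 f.py; python3 -m inch '[[0,0,0,0,0,0,1]]' >/dev/null; python3 f.py 10.5 &&
python3 -m inch '[[0.0003,0,0,0,0,0,1]]' >/dev/null; python3 f.py; python3 -m inch '[[0,0,0,0,0,0,1]]' >/dev/null; python3 f.py;python3 -m inch '[[0,0,0,0,0,0,1]]' >/dev/null; python3 f.py 10.9 &&
python3 -m inch '[[0.0002,0,0,0,0,0,1]]' >/dev/null; python3 f.py; python3 -m inch '[[0,0,0,0,0,0,1]]' >/dev/null; python3 f.py;python3 -m inch '[[0,0,0,0,0,0,1]]' >/dev/null; python3 f.py
```

```text
t 12.05 out mm 74.47 z 0.0582 pull 9.6 side 1.31 Fz -2.32
t 12.13 out mm 74.47 z 0.0582 pull 9.27 side 0.95 Fz -2.56
t 12.22 out mm 74.54 z 0.0582 pull 12.65 side 1.54 Fz -3.13
t 12.3 out mm 74.5 z 0.0582 pull 11.0 side 1.41 Fz -3.38
t 12.38 out mm 74.51 z 0.0582 pull 10.9 side 1.61 Fz -4.02
t 12.38 out mm 74.51 z 0.0582 pull 10.9 side 1.61 Fz -4.02
t 12.47 out mm 74.52 z 0.0582 pull 10.89 side 1.32 Fz -1.52
t 12.55 out mm 74.53 z 0.0582 pull 11.77 side 1.25 Fz -2.56
```

```bash
python3 -m inch '[[0.0002,0,0,0,0,0,1]]' >/dev/null; python3 f.py; python3 -m inch '[[0,0,0,0,0,0,1],[0,0,0,0,0,0,1]]' >/dev/null; python3 f.py;python3 -m inch '[[0,0,0,0,0,0,1],[0,0,0,0,0,0,1]]' >/dev/null; python3 f.py; python3 -m inch '[[0,0,0,0,0,0,1],[0,0,0,0,0,0,1],[0,0,0,0,0,0,1]]' >/dev/null; python3 f.py
```

```text
t 12.63 out mm 74.57 z 0.0582 pull 12.44 side 1.81 Fz -2.3
t 12.8 out mm 74.56 z 0.0581 pull 12.77 side 1.44 Fz -3.24
t 12.97 out mm 74.55 z 0.0582 pull 11.69 side 2.28 Fz -3.02
t 13.22 out mm 74.54 z 0.0582 pull 12.26 side 1.61 Fz -3.42
```

About 12.3 N held for 0.6 s or more. Relaxing to mid-hole and lifting out.

```bash
python3 -m inch '[[-0.0005,0,0,0,0,0,1],[-0.001,0,0,0,0,0,1],[-0.002,0,0,0,0,0,1],[-0.003,0,0,0,0,0,1],[-0.004,0,0,0,0,0,1],[-0.005,0,0,0,0,0,1],[-0.006,0,0,0,0,0,1],[-0.006,0,0,0,0,0,1],[-0.006,0,0,0,0,0,1]]'; python3 f.py 2 &&
python3 -m inch '[[0,0,-0.003,0,0,0,1],[0,0,-0.006,0,0,0,1],[0,0,-0.01,0,0,0,1],[0,0,-0.01,0,0,0,1]]' ; python3 f.py
```

```text
time: 13.97
ee_pos: [0.5518, 0.024, 0.0583]
tcp_rot: [-180.0, -0.0, 99.4]
wrist_force: [-0.5, 0.5, -1.5]
opening: 0.0164
t 13.97 out mm 70.12 z 0.0583 pull -0.55 side -0.44 Fz -1.51
time: 14.3
ee_pos: [0.5524, 0.024, 0.0695]
tcp_rot: [179.9, 0.0, 99.4]
wrist_force: [-0.3, -0.4, -0.9]
opening: 0.0167
t 14.3 out mm 70.04 z 0.0695 pull 0.38 side -0.32 Fz -0.87
```

```bash
python3 -m inch '[[0,0,-0.008,0,0,0,1],[0,0,-0.016,0,0,0,1],[0,0,-0.03,0,0,0,1],[0,0,-0.045,0,0,0,1],[0,0,-0.06,0,0,0,1],[0,0,-0.075,0,0,0,1],[0,0,-0.075,0,0,0,1]]' >/dev/null; python3 f.py; python3 -c "
from h import *
go([.4895,.3345,.145],99.6)"
```

```text
t 14.88 out mm 69.86 z 0.1472 pull -0.52 side 1.28 Fz -1.93
t 14.88 shift [ 0.3168 -0.0121  0.002 ] rot [ 0.0051  0.0007 -0.0036] F [ 1.17  0.72 -1.93] open 0.0168
```

```bash
python3 -m inch '[[0.015,-0.001,0,0,0,0,1],[0.04,-0.002,0,0,0,0,1],[0.07,-0.003,0,0,0,0,1],[0.1,-0.004,0,0,0,0,1],[0.13,-0.005,0,0,0,0,1],[0.16,-0.006,0,0,0,0,1],[0.19,-0.008,0,0,0,0,1],[0.22,-0.009,0,0,0,0,1],[0.25,-0.01,0,0,0,0,1],[0.28,-0.011,0,0,0,-0.002,1],[0.305,-0.012,0,0,0,-0.004,1],[0.317,-0.012,0,0,0,-0.004,1]]' >/dev/null; python3 -m inch '[[0,0,0,0,0,0,1],[0,0,0,0,0,0,1],[0,0,0,0,0,0,1]]'
python3 - <<'E'
from h import *
go([.4892,.3343,.0419],99.6)
out=np.zeros((600,800,3),np.uint8)
p,d,P,*_=cam('top'); out[:300]=cv2.resize(p[220:280,170:330],(800,300),interpolation=cv2.INTER_CUBIC)
r=P[235:260,240:300].reshape(-1,3);r=r[(r[:,2]>.1)&(r[:,2]<.2)]
# rod: dist beyond 57mm from tcp
o=telemetry.get_obs()['ee_pos'];u=np.array([.163,-.9866]);s=(r[:,:2]-o[:2])@u;m=(s>.06)&(s<.12);r=r[m];s=s[m]
l=(r[:,:2]-o[:2])@np.array([.9866,.163])
print('rod n',len(r),'slope dz/ds',np.polyfit(s,r[:,2],1),'lat',np.polyfit(s,l,1))
p,d,P,*_=cam('scene'); out[300:]=cv2.resize(p[170:260,330:490],(533,300),interpolation=cv2.INTER_CUBIC) if 0 else cv2.resize(p[185:245,330:490],(800,300),interpolation=cv2.INTER_CUBIC)
save('back.png',out)
E
```

```text
time: 16.13
ee_pos: [0.4884, 0.3338, 0.1431]
tcp_rot: [-180.0, 0.0, 99.6]
wrist_force: [0.5, 0.3, -1.6]
opening: 0.0165
t 16.13 shift [0.0005 0.0009 0.1012] rot [-0.0003  0.0005 -0.0001] F [ 0.47  0.32 -1.57] open 0.0165
rod n 101 slope dz/ds [-0.01200146  0.16429248] lat [ 0.00564635 -0.00029457]
```

View pics/back.png

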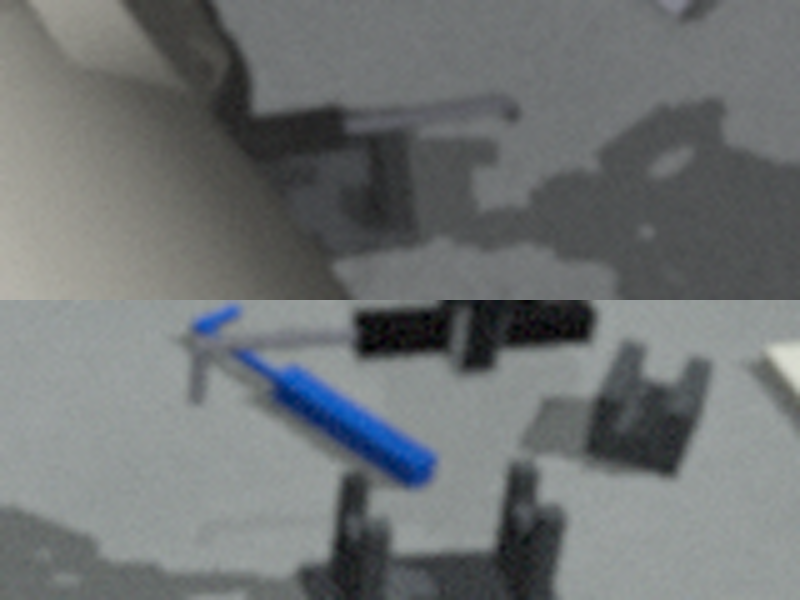

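The hook still sits level in the grip (slope under 1°) and lines up with the slots. Lowering.

```bash
python3 -m inch '[[0.0005,0.001,0.015,0,0,0,1],[0.0005,0.001,0.03,0,0,0,1],[0.0005,0.001,0.045,0,0,0,1],[0.0005,0.001,0.06,0,0,0,1],[0.0005,0.001,0.072,0,0,0,1],[0.0005,0.001,0.08,0,0,0,1],[0.0005,0.001,0.085,0,0,0,1],[0.0005,0.001,0.085,0,0,0,1],[0.0005,0.001,0.085,0,0,0,1]]'; python3 -c "
from h import *
go([.4892,.3343,.0419],99.6)"
```

```text
time: 16.98
ee_pos: [0.4894, 0.3353, 0.0587]
tcp_rot: [180.0, -0.0, 99.6]
wrist_force: [1.2, -0.8, -1.1]
opening: 0.0164
t 16.98 shift [-0.001  -0.0003  0.0168] rot [ 0.0004 -0.0002  0.0002] F [ 1.21 -0.77 -1.1 ] open 0.0164
```

```bash
python3 -m inch '[[-0.001,0,0.004,0,0,0,1],[-0.001,0,0.008,0,0,0,1],[-0.001,0,0.012,0,0,0,1],[-0.001,0,0.014,0,0,0,1],[-0.001,0,0.015,0,0,0,1],[-0.001,0,0.015,0,0,0,1],[-0.001,0,0.015,0,0,0,1]]'; python3 -m inch '[[0,0,0.001,0,0,0,1],[0,0,0.0015,0,0,0,1],[0,0,0.0015,0,0,0,1],[0,0,0.0015,0,0,0,1]]'
```

```text
time: 17.57
ee_pos: [0.4893, 0.3344, 0.0433]
tcp_rot: [-180.0, 0.0, 99.6]
wrist_force: [-0.2, -0.6, -1.2]
opening: 0.0165
time: 17.9
ee_pos: [0.4894, 0.3344, 0.0419]
tcp_rot: [180.0, -0.0, 99.6]
wrist_force: [0.5, -0.4, -0.5]
opening: 0.0167
```

```bash
python3 -m inch '[[0,0,0.0005,0,0,0,1],[0,0,0.0005,0,0,0,1],[0,0,0.0005,0,0,0,0.75],[0,0,0.0005,0,0,0,0.7],[0,0,0.0005,0,0,0,0.5],[0,0,0.0005,0,0,0,0.3],[0,0,0.0005,0,0,0,0],[0,0,0.0005,0,0,0,0],[0,0,0.0005,0,0,0,0],[0,0,0.0005,0,0,0,0],[0,0,0.0005,0,0,0,0],[0,0,0.0005,0,0,0,0]]' 20;
python3 -m inch '[[0,0,0,0,0,0,0],[0,0,0,0,0,0,0],[0,0,-0.01,0,0,0,0],[0,0,-0.025,0,0,0,0],[0,0,-0.05,0,0,0,0],[0,0,-0.075,0,0,0,0],[0,0,-0.1,0,0,0,0],[0,0,-0.13,0,0,0,0],[0,0,-0.16,0,0,0,0],[0,0,-0.16,0,0,0,0]]'
python3 -c "
from h import *
go([.25,.45,.2],99.6)"
```

```text
time: 18.9
ee_pos: [0.4893, 0.3344, 0.0413]
tcp_rot: [180.0, -0.0, 99.6]
wrist_force: [-0.3, -0.7, -0.1]
opening: 0.0854
time: 19.73
ee_pos: [0.4906, 0.3353, 0.2087]
tcp_rot: [179.5, -0.2, 99.6]
wrist_force: [0.6, 1.3, 0.6]
opening: 0.0855
t 19.73 shift [ 0.1533 -0.2181  0.0075] rot [ 0.0081 -0.0038  0.0004] F [0.6  1.34 0.61] open 0.0855
```

Moving aside for a clear view.

```bash
python3 -m inch '[[0.013,-0.018,0,0,0,0,0],[0.026,-0.036,0,0,0,0,0],[0.039,-0.055,0,0,0,0,0],[0.052,-0.073,0,0,0,0,0],[0.065,-0.091,0,0,0,0,0],[0.078,-0.11,0,0,0,0,0],[0.09,-0.128,0,0,0,0,0],[0.103,-0.146,0,0,0,0,0],[0.116,-0.165,0,0,0,0,0],[0.129,-0.183,0,0,0,0,0],[0.142,-0.2,0,0,0,0,0],[0.153,-0.218,0,0,0,0,0]]'; python3 -m inch '[[0,0,0,0,0,0,0],[0,0,0,0,0,0,0],[0,0,0,0,0,0,0],[0,0,0,0,0,0,0]]' >/dev/null
python3 - <<'E'
from h import *
p,d,P,*_=cam('top'); save('end.png',p)
s,*_=cam('scene');S=np.load('/tmp/scene.npz')['p'];T=np.load('/tmp/top.npz')
r=P[240:256,250:285].reshape(-1,3);r=r[(r[:,2]>.055)&(r[:,2]<.072)]
print('rod',len(r),r.mean(0).round(4),cv2.fitLine((r[:,:2]*1000).astype(np.float32),cv2.DIST_HUBER,0,.01,.01).ravel())
out=np.zeros((600,800,3),np.uint8)
out[:300,:550]=cv2.resize(p[225:285,190:300],(550,300),interpolation=cv2.INTER_CUBIC)
out[310:530,:400]=cv2.resize(s[205:260,355:455],(400,220),interpolation=cv2.INTER_CUBIC)
out[310:550,410:800]=cv2.resize(p[130:370,90:480],(390,240))
save('end_crop.png',out)
q=P[160:300,370:460].reshape(-1,3);q=q[(q[:,2]>.112)&(q[:,2]<.123)];print('plate',len(q),cv2.fitLine((q[:,:2]*1000).astype(np.float32),cv2.DIST_HUBER,0,.01,.01).ravel())
D=np.abs(s.astype(int)-S).max(-1)>50;D2=np.abs(p.astype(int)-T['p']).max(-1)>50
for n,M in(('scene',D),('top',D2)):
    k,l,st,c=cv2.connectedComponentsWithStats(cv2.morphologyEx(M.astype(np.uint8),cv2.MORPH_CLOSE,np.ones((5,5))))
    print(n,[tuple(x) for x in st[1:] if x[4]>25])
E
```

```text
time: 20.73
ee_pos: [0.2478, 0.4493, 0.202]
tcp_rot: [180.0, -0.0, 99.6]
wrist_force: [-0.2, 0.1, 0.5]
opening: 0.0853
rod 90 [0.5052 0.2417 0.062 ] [ 1.5146783e-01 -9.8846221e-01  5.0524091e+02  2.4013155e+02]
plate 341 [ 9.8722243e-01  1.5934816e-01  5.7565106e+02 -1.2474530e+02]
scene [(np.int32(510), np.int32(0), np.int32(18), np.int32(9), np.int32(109)), (np.int32(292), np.int32(5), np.int32(8), np.int32(64), np.int32(314)), (np.int32(448), np.int32(6), np.int32(70), np.int32(125), np.int32(3068)), (np.int32(509), np.int32(59), np.int32(10), np.int32(8), np.int32(27)), (np.int32(319), np.int32(67), np.int32(17), np.int32(7), np.int32(60)), (np.int32(302), np.int32(83), np.int32(11), np.int32(17), np.int32(69)), (np.int32(258), np.int32(93), np.int32(16), np.int32(35), np.int32(140)), (np.int32(281), np.int32(92), np.int32(30), np.int32(44), np.int32(649)), (np.int32(108), np.int32(137), np.int32(27), np.int32(16), np.int32(68)), (np.int32(179), np.int32(138), np.int32(31), np.int32(15), np.int32(124)), (np.int32(168), np.int32(148), np.int32(228), np.int32(55), np.int32(3581)), (np.int32(182), np.int32(208), np.int32(4), np.int32(17), np.int32(39)), (np.int32(176), np.int32(215), np.int32(41), np.int32(51), np.int32(872)), (np.int32(189), np.int32(282), np.int32(26), np.int32(9), np.int32(128))]
top [(np.int32(419), np.int32(189), np.int32(34), np.int32(63), np.int32(706)), (np.int32(397), np.int32(216), np.int32(14), np.int32(18), np.int32(112)), (np.int32(32), np.int32(324), np.int32(237), np.int32(156), np.int32(7283)), (np.int32(0), np.int32(348), np.int32(26), np.int32(17), np.int32(125)), (np.int32(0), np.int32(410), np.int32(145), np.int32(70), np.int32(6707)), (np.int32(318), np.int32(418), np.int32(75), np.int32(51), np.int32(1797)), (np.int32(407), np.int32(462), np.int32(7), np.int32(10), np.int32(37))]
```

View pics/end_crop.png

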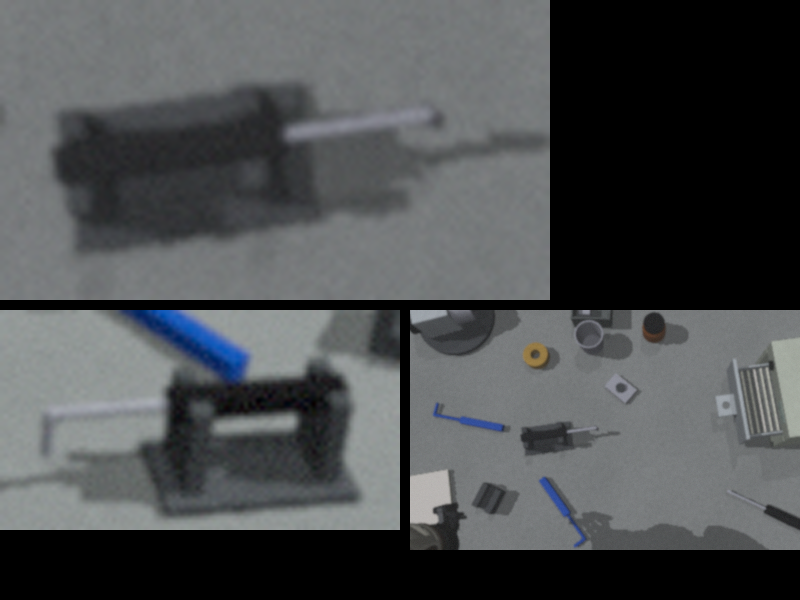

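The end view shows the hook back in both slots, with its rod end at crop (435,115) as at the start. The tray is out at inset (740,400), and only the tray, the arm and their shadows changed.

```bash
python3 -c "
from workcell import order
print(order.job_done())"
```

```text
the job is handed in; nothing more can be done
None
```

The job is done and handed in at about 21 s of the 64 s allowed; no verdict was reported.

- **Pull:** I took the black hook from its cradle, put its tip into the tray's hole and drew the tray out against a drag of about 3 N. The stop came up at about 74 mm of hook travel.
- **Lean on the stop:** I held 11.7–12.8 N for about 0.6 s. The highest reading was 12.8 N, well under 22 N, though readings come only at the end of each move.
- **Tray:** the last picture shows its front plate about 70 mm further out than at the start. That agrees with the hook travel less about 5 mm of play in the hole.
- **Hook:** it is back in both slots. Its rod lies within about 1 mm and 1° of where it was, and the gripper is open and clear.
- **Bystanders:** comparing the first and last pictures shows changes only at the tray, the arm and their shadows.

The only disagreement was between the two cameras, which differed by about 4 mm in x on the hole and the hook. I used the top camera, which agreed with the arm, and the tip went into the hole without touching.

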